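# Cull the chipped and the short soldering block

### The arm

A 6-joint arm with a two-finger parallel gripper is mounted at the origin on the work surface. World frame = base frame: x ahead of the robot, y to its left, z up, the work surface at z = 0. Lengths are in m, angles in rad, forces in N, time in s.
With the tool pointing down it reaches from about 0.3 to 0.775 m from the base axis. Payload 14.6 kg.
Tool frame: the origin (TCP) lies midway between the tips of the shut fingers; the grasp point (between the pads) lies 19 mm behind it (ctrl.pinch_z is the z of the grasp point in the tool frame, in m); z points along the fingers, y is the line along which they close (so a half turn about z gives the same grasp; the last joint's range is limited). The gripper opens to 94 mm and grips with 3 to 60 N. Pads are 16 mm wide; open, the fingers measure 119 mm over their backs; the gripper's body (75 mm by 177 mm) begins 78 mm behind the grasp point.
Start: joints at [1.244, 0.3, 1.521, -0, 1.321, -0.067], TCP at [0.141, 0.532, 0.205] pointing down, gripper open.
Joint ranges: [-3.03, 3.03], [-0.79, 2.21], [0.23, 2.52], [-1.04, 4.18], [0, 3.07], [-2.55, 2.55]. Speed limits (rad/s): [2.22, 2.22, 2.57, 3.14, 3.14, 3.14].

### API

Orientations are given as [roll, pitch, yaw] about the fixed x, y, z axes, in that order (R = Rz(yaw) Ry(pitch) Rx(roll)).
In Python, from station import ctrl, camera, ticket gives the robot as it stands. The module is installed in compiled form; this text tells all that it offers.
- The arm moves only by the shell command python3 -m inch 'ROWS' [FORCE]. ROWS is text: rows parted by semicolons, each of 7 numbers parted by spaces: the opening, from -1 (shut) to 1 (fully open), then the shift along the tool's x, y, z in units of 0.03 m (1.0 is 0.03 m), then the turn, a rotation vector about the tool's x, y, z in units of 10 degrees (1.0 is 10 degrees). In form: grip dx dy dz rx ry rz; .... A call has 1 to 10 rows; each row shifts and turns the commanded pose from where the row before left it, along the tool's axes as they then stand; what a row does not reach is not made up. A row lasts 1/8 s, in which the tool goes at most 62.5 mm and 10.7 degrees, less where a joint would pass 70% of its speed; a pose out of reach is approached as far as the arm can. A call with a number of a shift or a turn outside -1 to 1 is refused whole. A call with a gripper value outside its range is refused whole. The fingers move at their own pace and stop on an object; FORCE is the grip in N (left out, the last holds). Time passes only in rows, so rows that do not move let the fingers close. It gives the time, the measured TCP pose, the force, the opening and the grip force at its end, in the units of the state.
- ctrl.get_obs(): the state, without advancing time (a new reading comes with each control period).
- camera(name): name is "scene" or "top" or "wrist"; returns a dict with "img" (384x512x3 uint8, blue, green, red), "range_z" (384x512 float32, m along the optical axis (not along the pixel's ray), 0 where there is no reading), "intrinsics" (3x3 intrinsics, pixels), "k1" (the pictures are not rectified: a ray, as slopes to the right and down, at radius r is drawn at 1 + k1 r^2 times it, then the intrinsics apply), "view" (4x4, takes a point from world to camera coordinates). Camera axes: x right, y down, z forward; pixel columns grow to the right and rows downward; lengths in m; the calibration is good to about 2 mm. A picture is of the moment at which its call begins.
- ticket.hand_in(): hands the job in; it is judged then, once.
The state is a dict: "time_s": time; "qpos": joint angles; "joint_vel": joint speeds; "tau": joint torques, N m; "ee_pos": TCP position; "eef_rot": TCP orientation; "force": force on the tool from outside, world axes, zero at the start; "moment": the same for the moment, N m; "grip_width": finger opening in m; "grip_force": force on a finger pad.
Only numpy, scipy, OpenCV 4.12 (cv2) and the standard library are available. Lean on these libraries where they do the work, as an engineer would, in place of code of your own. Each camera call takes 0.05 s, during which the arm holds its last target. There are 200 camera calls.

### The job

Look over the six soldering blocks in the rack: pick out the two odd-shaped ones, the one with a broken corner and the one that is too short, and lay both in the blue reject trough, flat on its floor side by side, each lying crosswise in it, not lengthwise. Set them down gently, without dropping them. Leave the four full-size blocks in their slots, scorched or not, and do not shove or tip the ring mandrel, the flux jar, the burnisher or the steel dapping block.

Things in the scene. Friction and masses are not known exactly. Their poses are not given: they have to be found in the camera images.
- rack: Dark wooden rack, fixed. Base 64 x 242 mm (x, y), 8 mm thick; ribs 3 mm thick, 56 mm long, tops at 22 mm, make six slots 39 mm apart in a row along y. Each holds a block, length along x, underside at 8 mm, top at 28 mm. Neighbours are 9 mm apart: too narrow for a finger; the blocks' ends (x sides) are open. Origin: centre of the underside, at table height.
- trough: Blue plastic reject trough, fixed, open on top: outer 78 x 188 mm (x, y), 45 mm high, walls and floor 4 mm (inside 70 x 180 mm, inner floor 4 mm up). The 70 mm inside width leaves no room for fingers at the ends of a block lying across it. Origin: centre of the underside, at table height.
- board: Dark grey soldering board, fixed, 110 x 110 mm, 15 mm thick, flat and bare: room to set a block down. Origin: centre of the underside, at table height.
- chipped: ODD block, to be culled: like the good ones (60 x 30 x 20 mm, pale clay) but one corner is broken off through the full height: the part with x over 12 mm and y over 1 mm is missing (18 x 14 mm). Origin at the centre of the underside of the whole 60 x 30 mm outline, x along its length.
- short: ODD block, to be culled: same pale clay, 30 mm wide and 20 mm high but only 44 mm long. Origin at the centre of its underside, x along its length.
- good_a: Pale fired-clay soldering block, 60 x 30 x 20 mm (x, y, z), lying flat in a rack slot; origin at the centre of its underside, x along its length. A sound block: it stays in the rack.
- good_b: Pale fired-clay soldering block, 60 x 30 x 20 mm (x, y, z), lying flat in a rack slot; origin at the centre of its underside, x along its length. A sound block: it stays in the rack. Two dark scorch marks on top.
- good_c: Pale fired-clay soldering block, 60 x 30 x 20 mm (x, y, z), lying flat in a rack slot; origin at the centre of its underside, x along its length. A sound block: it stays in the rack.
- good_d: Pale fired-clay soldering block, 60 x 30 x 20 mm (x, y, z), lying flat in a rack slot; origin at the centre of its underside, x along its length. A sound block: it stays in the rack. A dark round scorch mark on top.
- mandrel: Bystander: loose steel ring mandrel, a slim upright cone (24 mm thick at the bottom, 12 mm at the tip) on a round wooden foot 52 mm across and 18 mm high, 153 mm tall in all, standing just beyond the long far (+x) side of the trough. Origin: centre of the underside.
- dapping_block: Bystander: loose steel dapping block, a 50 mm cube with round dimples on top, standing by the near (-x) side of the trough. Origin: centre of the underside.
- flux_jar: Bystander: loose amber glass jar with white cap, 44 mm across, 65 mm tall, standing beside the +y edge of the board. Origin: centre of the underside.
- burnisher: Bystander: loose burnisher, 157 mm long, 14 mm wide, 12 mm high, lying on the table beyond the far (+x) side of the rack, roughly along its row. Wooden handle, steel tip. Origin on its underside 73 mm from the handle's end; x runs towards the tip.
Not all that is in view belongs to the job. Of the things like the trough, leave any that is turquoise; of the rest the smaller one is meant.

How it is judged:
At the end, for the whole second after the job is handed in: Both odd blocks lie still and flat (0.1 rad) on the trough floor (underside below 9 mm), within 20 mm of its long middle line and 80 mm of its middle along it, long axis within 0.3 rad of straight across. Good blocks are flat and within 12 mm of their starts, bystanders within 20 mm (y of chipped in the frame of trough between -0.08 and 0.08 m and x of chipped in the frame of trough between -0.02 and 0.02 m and height (world z) of each of chipped, short below 0.009 m and angle between each of chipped, short, good_a, good_b, good_c, good_d's own z axis and vertical below 0.1 rad and angle between the x axis of each of chipped, short and the x axis of trough, either way round below 0.3 rad and linear speed of each of chipped, short below 0.02 m/s and y of short in the frame of trough between -0.08 and 0.08 m and x of short in the frame of trough between -0.02 and 0.02 m and distance of each of good_a, good_b, good_c, good_d from where it was at the start of the episode below 0.012 m and distance of each of mandrel, flux_jar, burnisher, dapping_block from where it was at the start of the episode below 0.02 m); the robot touches nothing.
It fails at once if a good block is pulled out of place in the rack (moved by 15 mm or more) (distance of any of good_a, good_b, good_c, good_d from where it was at the start of the episode above 0.015 m).
It fails at once if the ring mandrel, the flux jar, the burnisher or the dapping block is shoved by 20 mm or more, or the mandrel or jar is tipped (distance of any of mandrel, flux_jar, burnisher, dapping_block from where it was at the start of the episode above 0.02 m or angle between any of mandrel, flux_jar's own z axis and vertical above 0.35 rad).
It fails at once if an odd block is dropped: it moves faster than 0.5 m/s with no finger on it (a fall of more than about 12 mm) ((linear speed of chipped above 0.5 m/s and contact force between the fingers and chipped below 0.02 N) or (linear speed of short above 0.5 m/s and contact force between the fingers and short below 0.02 N)).
It also fails if it takes over 72 s, if anything falls off the work surface, if the arm or the gripper's body presses on something with over 40 N, if the wrist force passes 120 N, or if a joint passes its speed limit or range.

## Working session

There is one attempt and no reset: what is moved stays moved. The work goes in short steps, Python scripts to look and compute and a shell command to move; the robot and the scene stay as the last step left them, time stands still between calls to the robot, and variables do not carry over. Pictures are saved under pics/ and viewed, at most 10 in all, crops included, and the job is handed in when it is done.

```bash
mkdir -p pics
cat > h.py <<'E'
import numpy as np, cv2
from station import ctrl, camera, ticket
def cast(c,px,z):
    """pixels (N,2) -> world points on plane z"""
    K=c["intrinsics"];V=c["view"]
    u=cv2.undistortPoints(np.float64(px).reshape(-1,1,2),K,np.array([c["k1"],0,0,0.]))[:,0]
    # k1 model: r_d=r(1+k1 r^2) equals opencv's
    d=np.c_[u,np.ones(len(u))]@V[:3,:3]; o=-V[:3,:3].T@V[:3,3]
    return o+d*((z-o[2])/d[:,2])[:,None]
E
python3 - <<'E'
from h import *
for n in("top","scene"):
    c=camera(n); cv2.imwrite(f"pics/{n}0.png",cv2.resize(c["img"],(800,600),interpolation=cv2.INTER_CUBIC)); np.save(f"{n}0.npy",c,allow_pickle=True)
    print(n,c["k1"],c["view"].round(3).tolist(),c["intrinsics"].tolist())
print(ctrl.get_obs(),ctrl.pinch_z)
E
```

```text
top -0.018725053713574673 [[-0.0, -1.0, 0.014, -0.003], [-0.988, -0.002, -0.155, 0.531], [0.156, -0.014, -0.988, 0.907], [0.0, 0.0, 0.0, 1.0]] [[394.1650832687756, 0.0, 258.7733571797769], [0.0, 394.1650832687756, 195.01383775186432], [0.0, 0.0, 1.0]]
scene -0.15474334799868408 [[0.356, 0.934, -0.005, -0.182], [0.778, -0.299, -0.552, -0.369], [-0.517, 0.193, -0.834, 1.33], [0.0, 0.0, 0.0, 1.0]] [[414.7236250229523, 0.0, 253.93287234861955], [0.0, 414.7236250229523, 190.3665201983599], [0.0, 0.0, 1.0]]
{'time_s': 0.1, 'qpos': array([ 1.24439810e+00,  3.00391992e-01,  1.52146358e+00, -1.75502281e-05,
        1.32069505e+00, -6.65764085e-02]), 'joint_vel': array([ 4.93273004e-04, -1.20230730e-03, -2.87707748e-03,  1.06949921e-05,
       -2.12648829e-03,  5.03192748e-04]), 'tau': array([ 4.69889983e-04, -5.32646620e+01, -3.53279507e+01,  7.09356135e-02,
        2.36155617e-02, -2.47116759e-05]), 'ee_pos': array([0.1412264 , 0.53134034, 0.20497943]), 'eef_rot': array([-3.14063568e+00, -4.67686025e-05,  2.88177516e+00]), 'force': array([0.07959427, 0.16804766, 0.01732665]), 'moment': array([ 0.02747169,  0.03419722, -0.00387595]), 'grip_force': 0.0, 'grip_width': 0.09372317404728447} -0.0188
```

View pics/top0.png

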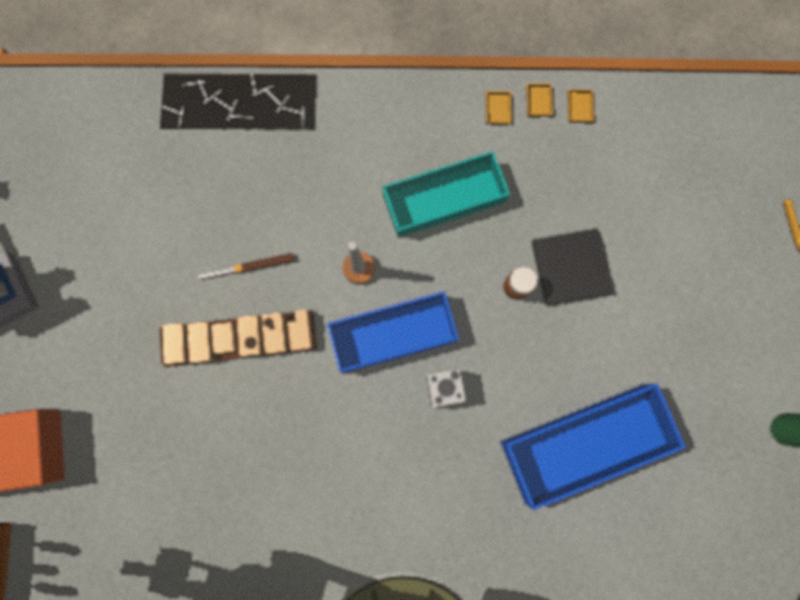

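View pics/scene0.png

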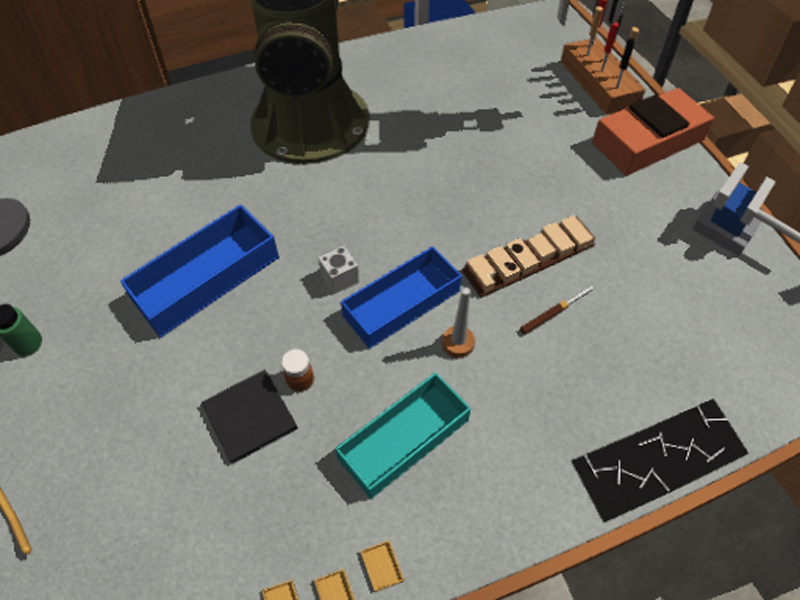

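The top view has six pale blocks at (173,343), (198,341), (223,337), (248,336), (273,333) and (300,330).
- **Short block:** probably (223,337).
- **Chipped block:** probably (300,330), missing its upper-left corner (+x, +y).
- **Troughs:** blue small (395,332), blue large (595,445) and turquoise (447,193). I choose the small blue one.
- **Other:** the board is at (573,266) and the jar at (521,282). The black sheet at (240,100) is a distractor.

```bash
cat >> h.py <<'E'
def rect(c,m,z,amin=60):
    """minAreaRects of mask blobs on plane z: centre, sides, yaw(deg) of long side, pixel"""
    out=[]
    for k in cv2.findContours(m.astype(np.uint8),cv2.RETR_EXTERNAL,cv2.CHAIN_APPROX_NONE)[0]:
        if cv2.contourArea(k)<amin: continue
        p=cast(c,k[:,0],z)[:,:2]
        (cx,cy),(w,h),a=cv2.minAreaRect(np.float32(p*1000))
        if w<h: a+=90;w,h=h,w
        out.append([cx,cy,w,h,(a+90)%180-90,*k[:,0].mean(0)])
    return np.array(out).round(1)
def zmap(c):
    v,u=np.mgrid[:384,:512]; r=c["range_z"]; K=c["intrinsics"];V=c["view"]
    n=cv2.undistortPoints(np.stack([u,v],-1).reshape(-1,1,2).astype(float),K,np.array([c["k1"],0,0,0.]))[:,0]
    P=np.c_[n,np.ones(len(n))]*r.reshape(-1,1)
    return ((P-V[:3,3])@V[:3,:3]).reshape(384,512,3)
E
python3 - <<'E'
from h import *
c=np.load("top0.npy",allow_pickle=True).item()
H=cv2.cvtColor(c["img"],cv2.COLOR_BGR2HSV);h,s,v=cv2.split(H);W=zmap(c)
cv2.imwrite("pics/crop1.png",cv2.resize(c["img"][185:245,90:310],(800,218),interpolation=cv2.INTER_CUBIC))
print(c["img"][219,110],c["img"][213,252],c["img"][170,366],c["img"][285,380])
np.set_printoptions(suppress=True)
Z=W[...,2]
print("blocks\n",rect(c,(Z>.022)&(Z<.034)&(v>150)&(h<30)&(s>50),.028))
print("blocks col\n",rect(c,(v>170)&(h<30)&(s>50),.028))
blue=(h>100)&(h<125)&(s>120)
print("blue\n",rect(c,blue,.045)); print("blue rim by z\n",rect(c,blue&(Z>.038),.045)); print("blue floor\n",rect(c,blue&(Z<.012),.004))
print("dark z\n",rect(c,(v<70)&(Z>.008)&(Z<.022),.015,200))
for n,p in dict(jarcap=(334,179),dap=(286,248),mand=(226,156),foot=(230,171),board=(366,170)).items(): print(n,W[p[1],p[0]].round(3))
print("tall\n",rect(c,(Z>.04)&(Z<.056)&~blue,.05))
print("table z",np.median(Z[300:330,200:240]))
E
```

```text
[161 210 240] [197 102  46] [61 62 66] [196 104  48]
blocks
 [[482.4 279.8  44.   31.6   9.  141.8 215.3]
 [475.3 316.4  60.6  31.3   3.1 126.8 218.3]
 [474.3 355.   60.6  31.3   3.4 110.5 219. ]
 [485.1 239.7  58.2  31.2   6.6 158.4 214.4]
 [489.4 201.4  58.1  30.6   7.7 174.1 211.6]
 [494.2 162.4  57.8  30.9   7.9 191.  211.3]]
blocks col
 [[ 312.1  579.8  110.3   59.6    8.6   11.7  287.8]
 [ 481.7  279.5   44.8   30.8    7.5  142.   215.7]
 [ 475.4  316.6   61.6   30.6    6.9  126.4  218.3]
 [ 473.4  355.8   61.7   30.8    6.   110.2  219.2]
 [ 485.9  240.    62.1   30.1    5.3  158.2  215.1]
 [ 489.8  201.3   61.5   30.5    7.7  174.3  211.4]
 [ 494.8  162.2   60.9   30.5    8.   191.3  211. ]
 [ 671.3 -636.    74.6    9.1    9.8  507.8  141.5]
 [ 863.  -158.7   44.9   31.2   -1.3  319.3   69. ]
 [ 867.8 -296.7   47.3   31.3   -2.6  371.6   68. ]
 [ 877.6 -228.    45.6   28.8   -2.   345.6   64.2]]
blue
 [[ 319.4 -285.6  255.6  108.4  -69.   379.3  284.9]
 [ 488.9   14.4  186.9   78.8  -74.4  251.1  212.4]]
blue rim by z
 [[ 320.1 -286.6  253.2  107.   -69.1  379.6  284.7]
 [ 489.2   15.3  185.3   77.9  -74.5  254.3  211.8]]
blue floor
 [[ 318.2 -291.7  232.8   87.6  -69.1  376.8  284.3]
 [ 491.7   17.1  181.7   68.6  -74.5  250.6  212.9]]
dark z
 [[ 107.2   22.8  117.9   24.3   89.8  247.1  380.4]
 [ 597.3 -271.9  112.2  107.   -79.3  366.   171.2]]
jarcap [ 0.566 -0.18   0.066]
dap [ 0.404 -0.066  0.052]
mand [0.598 0.069 0.153]
foot [0.587 0.066 0.054]
board [ 0.599 -0.272  0.017]
tall
 [[ 340.4 -584.    48.7   24.    -5.5  505.9  275. ]
 [ 317.5  524.6  108.7   10.8    6.5   29.5  286.2]
 [ 404.8  -64.1   50.4   47.5  -79.6  285.   247.6]
 [ 711.6  -66.9  187.4   79.3  -71.2  284.2  122.2]]
table z 0.0008692528218707187
```

View pics/crop1.png

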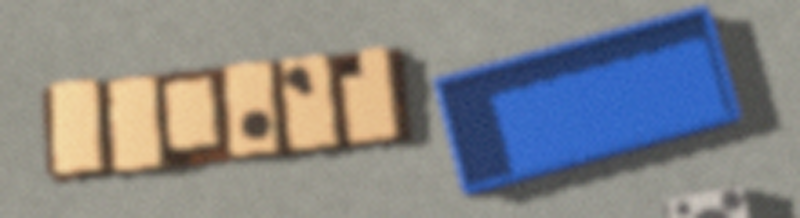

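The crop confirms it. The short block is third from the left (crop 190,112), with rack floor visible at both ends. The chipped block is rightmost (crop 370,95), with its upper-left corner missing. The others are full size, with scorch marks at (257,125) and (300,80). First I turn the tool to the rack yaw.

```bash
cat > go.py <<'E'
import sys,numpy as np
from h import ctrl
from scipy.spatial.transform import Rotation as R
# usage: go.py x y z yawdeg -> total shift in tool axes (units) if the tool is first turned, and if not; turn in units
x,y,z,w=map(float,sys.argv[1:5]); o=ctrl.get_obs(); p=o["ee_pos"]; r0=R.from_euler("xyz",o["eef_rot"]); r1=R.from_euler("xyz",[np.pi,0,np.radians(w)])
d=np.array([x,y,z])-p
print("t",round(o["time_s"],2),"pos",p.round(4),"yaw",np.degrees(o["eef_rot"][2]).round(2),"w",o["grip_width"].round(4),"gf",o["grip_force"],"F",o["force"].round(1),"q6",o["qpos"][5].round(2))
print("shift now-axes",(r0.inv().apply(d)/.03).round(3),"after-turn axes",(r1.inv().apply(d)/.03).round(3),"turn",(np.degrees((r0.inv()*r1).as_rotvec())/10).round(3))
E
python3 -m inch '1 0 0 0 0 0 1;1 0 0 0 0 0 1;1 0 0 0 0 0 1;1 0 0 0 0 0 1;1 0 0 0 0 0 1;1 0 0 0 0 0 1;1 0 0 0 0 0 0.89;1 0 0 0 0 0 0;1 0 0 0 0 0 0' 15; python3 go.py .4815 .2797 .19 96.2
```

```text
time_s: 1.23
ee_pos: [0.1413, 0.5315, 0.2053]
eef_rot: [-3.141, 0.0, 1.683]
force: [0.3, -0.1, 0.9]
grip_width: 0.094
grip_force: 0.0Traceback (most recent call last):
  File "go.py", line 7, in <module>
    print("t",round(o["time_s"],2),"pos",p.round(4),"yaw",np.degrees(o["eef_rot"][2]).round(2),"w",o["grip_width"].round(4),"gf",o["grip_force"],"F",o["force"].round(1),"q6",o["qpos"][5].round(2))
                                                                                                   ^^^^^^^^^^^^^^^^^^^^^
AttributeError: 'float' object has no attribute 'round'
```

```bash
sed -i 's/o\["grip_width"\].round(4)/round(o["grip_width"],4)/' go.py; python3 go.py .4815 .2797 .19 96.2
```

```text
t 1.23 pos [0.1413 0.5315 0.2053] yaw 96.42 w 0.094 gf 0.0 F [ 0.3 -0.1  0.9] q6 1.13
shift now-axes [-9.607 10.333  0.511] after-turn axes [-9.568 10.369  0.509] turn [-0.001  0.002  0.022]
```

```bash
python3 -m inch '1 -0.9 0.95 0 0 0 0;1 -0.9 0.95 0 0 0 0;1 -0.9 0.95 0 0 0 0;1 -0.9 0.95 0 0 0 0;1 -0.9 0.95 0 0 0 0;1 -0.9 0.95 0 0 0 0;1 -0.9 0.95 0 0 0 0;1 -0.9 0.95 0 0 0 0;1 -0.9 0.95 0.2 0 0 0;1 -0.9 0.95 0.3 0 0 0'; python3 -m inch '1 -0.55 0.85 0 0 0 0;1 0 0 0 0 0 0;1 0 0 0 0 0 0' ; python3 go.py .4815 .2797 .04 96.2
python3 - <<'E'
from h import *
c=camera("wrist"); cv2.imwrite("pics/w1.png",c["img"]); W=zmap(c); Z=W[...,2]
h,s,v=cv2.split(cv2.cvtColor(c["img"],cv2.COLOR_BGR2HSV))
print(rect(c,(v>150)&(h<30)&(s>50)&(Z>.018)&(Z<.04),.028)); print(np.median(Z[(v>150)&(h<30)&(s>50)]))
E
```

```text
time_s: 2.48
ee_pos: [0.4549, 0.2931, 0.1905]
eef_rot: [3.141, -0.0, 1.682]
force: [-0.2, -0.2, -0.1]
grip_width: 0.0938
grip_force: 0.0
time_s: 2.85
ee_pos: [0.4805, 0.2806, 0.1903]
eef_rot: [-3.141, -0.0, 1.681]
force: [0.1, -0.8, 0.5]
grip_width: 0.094
grip_force: 0.0
t 2.85 pos [0.4805 0.2806 0.1903] yaw 96.3 w 0.094 gf 0.0 F [ 0.1 -0.8  0.5] q6 0.35
shift now-axes [-0.034  0.032  5.012] after-turn axes [-0.034  0.03   5.012] turn [-0.002 -0.     0.01 ]
[[493.2 162.7  60.   32.2   6.4 259.5 270.4]
 [488.2 202.8  59.6  31.6   6.3 257.9 241.9]
 [484.5 240.6  59.4  31.    6.3 255.9 213.1]
 [480.1 279.9  42.9  30.6   7.2 258.2 181.5]
 [473.8 316.8  59.9  30.1   6.3 256.2 149.7]
 [471.9 355.1  59.1  28.6   6.3 258.  115.8]]
0.028351169181690193
```

View pics/w1.png

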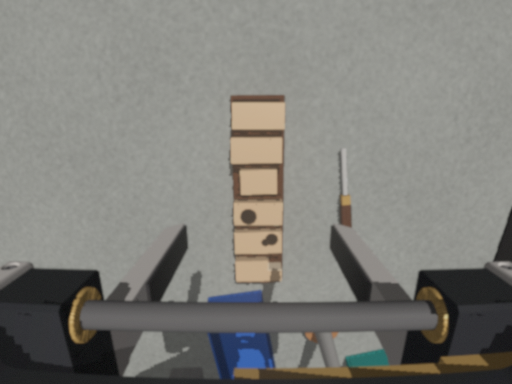

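The wrist view shows the short block at (258,182) between its neighbours, the chipped one at (258,270), and the burnisher at (345,190) clear of the fingers. I descend on the short block and grip it by its ends.

```bash
python3 -m inch '1 -0.03 0 1 0 0 0;1 0 0 1 0 0 0;1 0 0 1 0 0 0;1 0 0 1 0 0 0;1 0 0 0.8 0 0 0;1 0 0 0.6 0 0 0;1 0 0 0.3 0 0 0;1 0 0 0.26 0 0 0;1 0 0 0 0 0 0;1 0 0 0 0 0 0'; python3 go.py .4810 .2798 .011 96.2; python3 -m inch '-1 0 0 0 0 0 0;-1 0 0 0 0 0 0;-1 0 0 0 0 0 0;-1 0 0 0 0 0 0;-1 0 0 0 0 0 0;-1 0 0 0 0 0 0;-1 0 0 0 0 0 0;-1 0 0 0 0 0 0' 15
```

```text
time_s: 4.15
ee_pos: [0.4814, 0.2796, 0.0122]
eef_rot: [3.141, -0.0, 1.679]
force: [-0.3, 0.6, 0.3]
grip_width: 0.0941
grip_force: 0.0
t 4.15 pos [0.4814 0.2796 0.0122] yaw 96.21 w 0.0941 gf 0.0 F [-0.3  0.6  0.3] q6 0.35
shift now-axes [ 0.008 -0.011  0.04 ] after-turn axes [ 0.009 -0.011  0.04 ] turn [ 0.005 -0.002  0.001]
time_s: 5.15
ee_pos: [0.4811, 0.2795, 0.0117]
eef_rot: [3.142, -0.0, 1.679]
force: [0.5, -0.9, -0.4]
grip_width: 0.0439
grip_force: 14.9
```

Gripped at 43.9 mm. I lift and carry it to the board.

```bash
python3 -m inch '-1 0 0 -0.3 0 0 0;-1 0 0 -0.7 0 0 0;-1 0 0 -1 0 0 0;-1 0 0 -1 0 0 0;-1 0 0 -1 0 0 0;-1 0 0 -1 0 0 0;-1 0 0 -1 0 0 0;-1 0 0 -0.4 0 0 0;-1 0 0 0 0 0 0'; python3 go.py .597 -.28 .19 96.2
```

```text
time_s: 6.28
ee_pos: [0.4811, 0.2795, 0.2039]
eef_rot: [3.141, -0.0, 1.679]
force: [-0.4, -0.4, -1.5]
grip_width: 0.044
grip_force: 14.9
t 6.28 pos [0.4811 0.2795 0.2039] yaw 96.22 w 0.044 gf 14.945610612630844 F [-0.4 -0.4 -1.5] q6 0.35
shift now-axes [-18.957   1.82    0.46 ] after-turn axes [-18.957   1.826   0.463] turn [ 0.004 -0.001  0.002]
```

```bash
python3 -m inch '-1 -0.5 0.09 0 0 0 0;-1 -0.9 0.09 0 0 0 0;-1 -1 0.09 0 0 0 0;-1 -1 0.09 0 0 0 0;-1 -1 0.09 0 0 0 0;-1 -1 0.09 0 0 0 0;-1 -1 0.09 0 0 0 0;-1 -1 0.09 0 0 0 0;-1 -1 0.09 0 0 0 0;-1 -1 0.09 0 0 0 0'; python3 -m inch '-1 -1 0.09 0 0 0 0;-1 -1 0.09 0 0 0 0;-1 -1 0.09 0 0 0 0;-1 -1 0.09 0 0 0 0;-1 -1 0.09 0 0 0 0;-1 -1 0.09 0 0 0 0;-1 -1 0.09 0 0 0 0;-1 -1 0.09 0 0 0 0;-1 -1 0.09 0 0 0 0;-1 -0.5 0.09 0 0 0 0'; python3 -m inch '-1 0 0 1 0 0 0;-1 0 0 1 0 0 0;-1 0 0 1 0 0 0;-1 0 0 1 0 0 0;-1 0 0 0.8 0 0 0;-1 0 0 0.5 0 0 0;-1 0 0 0 0 0 0'; python3 go.py .597 -.28 .0205 96.2
```

```text
time_s: 7.52
ee_pos: [0.538, 0.0002, 0.2025]
eef_rot: [-3.14, -0.0, 1.679]
force: [0.1, 0.7, -0.2]
grip_width: 0.044
grip_force: 14.9
time_s: 8.78
ee_pos: [0.5954, -0.2802, 0.2023]
eef_rot: [-3.14, -0.001, 1.678]
force: [-0.0, 0.3, 0.0]
grip_width: 0.0441
grip_force: 14.9
time_s: 9.65
ee_pos: [0.5956, -0.2781, 0.0437]
eef_rot: [-3.14, -0.001, 1.679]
force: [0.4, 0.2, 0.5]
grip_width: 0.0441
grip_force: 14.9
t 9.65 pos [ 0.5956 -0.2781  0.0437] yaw 96.22 w 0.0441 gf 14.945615530014038 F [0.4 0.2 0.5] q6 -0.6
shift now-axes [-0.068  0.04   0.772] after-turn axes [-0.067  0.039  0.772] turn [-0.009 -0.006  0.002]
```

Lower gently until it touches.

```bash
python3 -m inch '-1 0 0 0.4 0 0 0;-1 0 0 0.25 0 0 0;-1 0 0 0.1 0 0 0;-1 0 0 0 0 0 0;-1 0 0 0 0 0 0'; python3 -m inch '-1 0 0 0.04 0 0 0;-1 0 0 0 0 0 0'; python3 -m inch '-1 0 0 0.04 0 0 0;-1 0 0 0 0 0 0'
```

```text
time_s: 10.28
ee_pos: [0.5963, -0.2785, 0.0225]
eef_rot: [3.141, 0.0, 1.679]
force: [1.1, -0.3, -0.2]
grip_width: 0.0442
grip_force: 14.9
time_s: 10.52
ee_pos: [0.5961, -0.2784, 0.021]
eef_rot: [3.142, -0.0, 1.679]
force: [-0.1, -0.7, -0.8]
grip_width: 0.0438
grip_force: 14.9
time_s: 10.78
ee_pos: [0.5961, -0.2784, 0.0196]
eef_rot: [-3.141, -0.0, 1.679]
force: [-0.2, 0.5, -0.8]
grip_width: 0.0438
grip_force: 14.9
```

```bash
python3 -m inch '-1 0 0 0.03 0 0 0;-1 0 0 0 0 0 0'; python3 -m inch '-1 0 0 0.03 0 0 0;-1 0 0 0 0 0 0'
```

```text
time_s: 11.02
ee_pos: [0.5961, -0.2784, 0.0188]
eef_rot: [-3.141, -0.0, 1.679]
force: [-0.3, -0.5, -0.5]
grip_width: 0.0439
grip_force: 14.9
time_s: 11.28
ee_pos: [0.5962, -0.2784, 0.0186]
eef_rot: [3.141, 0.0, 1.679]
force: [-3.3, 0.9, 5.7]
grip_width: 0.0437
grip_force: 14.9
```

Contact at TCP z=0.0186. The fingers open to 47 mm each side, which clears the block, so I release and turn 90° in place.

```bash
python3 -m inch '1 0 0 0 0 0 0;1 0 0 0 0 0 0;1 0 0 0 0 0 0;1 0 0 0 0 0 0;1 0 0 0 0 0 0;1 0 0 0 0 0 0;1 0 0 0 0 0 0;1 0 0 0 0 0 0'; python3 -m inch '1 0 0 0 0 0 1;1 0 0 0 0 0 1;1 0 0 0 0 0 1;1 0 0 0 0 0 1;1 0 0 0 0 0 1;1 0 0 0 0 0 1;1 0 0 0 0 0 1;1 0 0 0 0 0 1;1 0 0 0 0 0 1;1 0 0 0 0 0 0'; python3 go.py .5962 -.2784 .0186 6.2
python3 - <<'E'
from h import *
c=camera("wrist"); cv2.imwrite("pics/w2.png",c["img"])
h,s,v=cv2.split(cv2.cvtColor(c["img"],cv2.COLOR_BGR2HSV))
print(rect(c,(v>150)&(h<30)&(s>50),.035))
E
```

```text
time_s: 12.28
ee_pos: [0.5961, -0.2784, 0.0179]
eef_rot: [-3.142, -0.0, 1.679]
force: [-0.3, 0.1, -0.3]
grip_width: 0.0942
grip_force: 0.0
time_s: 13.52
ee_pos: [0.5961, -0.2784, 0.018]
eef_rot: [3.142, 0.0, 0.11]
force: [0.4, 0.6, 0.0]
grip_width: 0.0939
grip_force: 0.0
t 13.53 pos [ 0.5961 -0.2784  0.018 ] yaw 6.28 w 0.0939 gf 0.0 F [0.4 0.6 0. ] q6 0.97
shift now-axes [ 0.002 -0.    -0.021] after-turn axes [ 0.002 -0.    -0.021] turn [0.    0.    0.008]
[[ 563.9 -403.2   41.8   10.6   42.2  437.2  308.8]
 [ 597.8 -277.8   42.1   29.9    6.3  257.   250.2]]
```

```bash
python3 -m inch '-1 0 0 0 0 0 0;-1 0 0 0 0 0 0;-1 0 0 0 0 0 0;-1 0 0 0 0 0 0;-1 0 0 0 0 0 0;-1 0 0 0 0 0 0;-1 0 0 0 0 0 0;-1 0 0 0 0 0 0;-1 0 0 0 0 0 0' 15;  python3 -m inch '-1 0 0 -0.3 0 0 0;-1 0 0 -0.7 0 0 0;-1 0 0 -1 0 0 0;-1 0 0 -1 0 0 0;-1 0 0 -1 0 0 0;-1 0 0 -1 0 0 0;-1 0 0 -0.7 0 0 0;-1 0 0 -0.3 0 0 0;-1 0 0 0 0 0 0'; python3 go.py .4789 .0514 .19 15.5
```

```text
time_s: 14.7
ee_pos: [0.5961, -0.2784, 0.018]
eef_rot: [3.142, -0.0, 0.108]
force: [0.5, -0.4, 0.3]
grip_width: 0.0301
grip_force: 15.0
time_s: 15.82
ee_pos: [0.5962, -0.2784, 0.1988]
eef_rot: [3.141, -0.001, 0.108]
force: [-0.4, 0.3, -0.5]
grip_width: 0.03
grip_force: 15.0
t 15.82 pos [ 0.5962 -0.2784  0.1988] yaw 6.22 w 0.03 gf 14.977667927742004 F [-0.4  0.3 -0.5] q6 0.97
shift now-axes [ -2.697 -11.353   0.282] after-turn axes [ -0.83  -11.639   0.292] turn [ 0.004 -0.005 -0.928]
```

```bash
python3 -m inch '-1 0 0 0 0 0 -0.93;-1 -0.07 -0.6 0 0 0 0;-1 -0.07 -1 0 0 0 0;-1 -0.07 -1 0 0 0 0;-1 -0.07 -1 0 0 0 0;-1 -0.07 -1 0 0 0 0;-1 -0.07 -1 0 0 0 0;-1 -0.07 -1 0 0 0 0;-1 -0.07 -1 0 0 0 0;-1 -0.07 -1 0 0 0 0'; python3 -m inch '-1 -0.07 -1 0 0 0 0;-1 -0.07 -1 0 0 0 0;-1 -0.06 -1 0 0 0 0;-1 0 0 0 0 0 0;-1 0 0 0 0 0 0;-1 0 0 0 0 0 0'; python3 go.py .4789 .0514 .06 15.5
python3 - <<'E'
from h import *
for n in("wrist","top"):
    c=camera(n); cv2.imwrite(f"pics/{n}3.png",c["img"]); W=zmap(c);Z=W[...,2]
    h,s,v=cv2.split(cv2.cvtColor(c["img"],cv2.COLOR_BGR2HSV)); m=(h>100)&(h<125)&(s>120)
    print(n,rect(c,m&(Z>.038)&(Z<.055),.045)); print(rect(c,m&(Z<.01),.004))
E
```

```text
time_s: 17.08
ee_pos: [0.5081, -0.0339, 0.1971]
eef_rot: [-3.141, 0.001, 0.271]
force: [0.5, -0.5, -0.6]
grip_width: 0.0296
grip_force: 15.0
time_s: 17.82
ee_pos: [0.4792, 0.0496, 0.1977]
eef_rot: [-3.142, 0.0, 0.27]
force: [0.4, -0.1, -0.2]
grip_width: 0.0299
grip_force: 15.0
t 17.82 pos [0.4792 0.0496 0.1977] yaw 15.46 w 0.0299 gf 14.97768446803093 F [ 0.4 -0.1 -0.2] q6 1.33
shift now-axes [ 0.009 -0.061  4.589] after-turn axes [ 0.007 -0.061  4.589] turn [-0.     0.003 -0.004]
wrist [[ 273.3 -282.9   60.9   13.4  -72.6  436.2  370.8]
 [ 491.7   15.9  186.    76.3  -74.5  292.3  175.7]]
[[ 294.  -301.    92.5   49.7  -70.   436.3  342.1]
 [ 486.4   14.1  183.    67.6  -74.3  285.2  176.5]]
top [[ 289.8 -314.5  253.1   84.6  -48.6  398.4  292.3]]
[[ 318.4 -291.1  231.8   86.7  -69.1  376.3  284.3]
 [ 466.5   53.4   98.5   30.1  -83.5  237.   222.8]
 [ 493.1  -49.7   52.6   36.3  -75.9  277.5  213.4]]
```

View pics/wrist3.png

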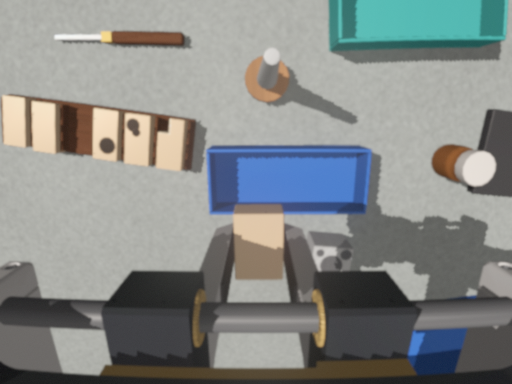

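The wrist view shows the trough at (288,180), with the short block held at (258,242), the mandrel at (267,75) and the burnisher at (120,38), both untouched. The trough fix agrees with the earlier one, about (0.489, 0.015). Lowering now.

```bash
python3 -m inch '-1 0 -0.05 0.6 0 0 0;-1 0 0 1 0 0 0;-1 0 0 1 0 0 0;-1 0 0 1 0 0 0;-1 0 0 1 0 0 0;-1 0 0 0.7 0 0 0;-1 0 0 0.4 0 0 0;-1 0 0 0.2 0 0 0;-1 0 0 0 0 0 0;-1 0 0 0 0 0 0'; python3 -m inch '-1 0 0 0.1 0 0 0;-1 0 0 0.1 0 0 0;-1 0 0 0 0 0 0'; python3 go.py .4791 .0516 .0080 15.5
```

```text
time_s: 19.18
ee_pos: [0.479, 0.0517, 0.0216]
eef_rot: [3.141, -0.001, 0.271]
force: [0.2, 0.7, -0.7]
grip_width: 0.03
grip_force: 15.0
time_s: 19.55
ee_pos: [0.4785, 0.0517, 0.0147]
eef_rot: [-3.142, 0.0, 0.271]
force: [-0.8, 0.1, -0.4]
grip_width: 0.03
grip_force: 15.0
t 19.55 pos [0.4785 0.0517 0.0147] yaw 15.52 w 0.03 gf 14.977673292160034 F [-0.8  0.1 -0.4] q6 1.33
shift now-axes [0.017 0.009 0.224] after-turn axes [0.017 0.009 0.224] turn [-0.001  0.002  0.002]
```

```bash
python3 -m inch '-1 0 0 0.1 0 0 0;-1 0 0 0.06 0 0 0;-1 0 0 0 0 0 0;-1 0 0 0 0 0 0'; python3 -m inch '-1 0 0 0.04 0 0 0;-1 0 0 0 0 0 0';python3 -m inch '-1 0 0 0.03 0 0 0;-1 0 0 0 0 0 0'
```

```text
time_s: 20.05
ee_pos: [0.4787, 0.0517, 0.0102]
eef_rot: [3.142, -0.0, 0.271]
force: [-0.2, 0.8, -1.2]
grip_width: 0.0296
grip_force: 15.0
time_s: 20.3
ee_pos: [0.4786, 0.0517, 0.0089]
eef_rot: [-3.142, 0.0, 0.271]
force: [0.2, 1.1, 0.3]
grip_width: 0.0301
grip_force: 15.0
time_s: 20.55
ee_pos: [0.4786, 0.0517, 0.008]
eef_rot: [-3.142, 0.0, 0.271]
force: [-0.1, -0.4, -0.9]
grip_width: 0.03
grip_force: 15.0
```

```bash
python3 -m inch '-1 0 0 0.03 0 0 0;-1 0 0 0 0 0 0';python3 -m inch '-1 0 0 0.03 0 0 0;-1 0 0 0 0 0 0'
```

```text
time_s: 20.8
ee_pos: [0.4786, 0.0517, 0.0071]
eef_rot: [-3.142, 0.0, 0.271]
force: [-0.2, -0.4, -1.1]
grip_width: 0.0295
grip_force: 15.0
time_s: 21.05
ee_pos: [0.4787, 0.0517, 0.0068]
eef_rot: [3.142, -0.0, 0.271]
force: [-4.0, -0.7, 9.7]
grip_width: 0.0298
grip_force: 15.0
```

Contact at z=0.0068. I open only part way (about 50 mm) and rise.

```bash
python3 -m inch '-0.2 0 0 0 0 0 0;0.05 0 0 0 0 0 0;0.05 0 0 0 0 0 0;0.05 0 0 0 0 0 0'; python3 -m inch '0.05 0 0 -0.3 0 0 0;0.05 0 0 -0.8 0 0 0;0.05 0 0 -1 0 0 0;0.05 0 0 -1 0 0 0;0.05 0 0 -1 0 0 0;0.05 0 0 -1 0 0 0;0.05 0 0 -1 0 0 0;0.05 0 0 -0.3 0 0 0;1 0 0 0 0 0 0'; python3 go.py .493 .1545 .19 96.2
python3 - <<'E'
from h import *
c=camera("wrist"); h,s,v=cv2.split(cv2.cvtColor(c["img"],cv2.COLOR_BGR2HSV)); Z=zmap(c)[...,2]
m=(v>130)&(h<30)&(s>50)
print(rect(c,m&(Z>.016)&(Z<.04),.026))
E
```

```text
time_s: 21.55
ee_pos: [0.4786, 0.0517, 0.0062]
eef_rot: [-3.142, 0.0, 0.271]
force: [0.4, 0.3, 0.5]
grip_width: 0.0495
grip_force: 0.0
time_s: 22.68
ee_pos: [0.4786, 0.0517, 0.1982]
eef_rot: [3.141, -0.0, 0.271]
force: [0.1, 0.1, 0.2]
grip_width: 0.0562
grip_force: 0.0
t 22.68 pos [0.4786 0.0517 0.1982] yaw 15.52 w 0.0562 gf 0.0 F [0.1 0.1 0.2] q6 1.33
shift now-axes [ 1.379 -3.173  0.273] after-turn axes [3.354 0.847 0.272] turn [ 2.000e-03 -1.000e-03 -8.068e+00]
[[ 480.9   50.8   42.3   27.2   15.5  258.8  178.4]
 [ 573.4 -175.9   37.    14.6  -21.2  455.6  156.2]
 [ 493.5  162.4   60.    33.6    7.6  172.8  144.2]
 [ 488.9  202.3   60.9   33.2    7.8  138.8  138.2]
 [ 484.6  240.8   60.5   33.2    6.4  106.9  133.5]
 [ 474.1  317.6   60.4   32.7    6.3   45.7  125.9]
 [ 472.1  356.9   60.7   33.5    6.7   16.1  115.2]
 [ 607.1   56.6   18.4    9.2   40.8  285.1   70.8]
 [ 588.4   77.9   50.2   31.6   41.3  261.4   81.9]]
```

The short block lies in the trough at (0.481, 0.051) with yaw 15.5°, and the rest is unmoved. Next is the chipped block, gripped about 6 mm to the −y side so the pad meets the remaining end face.

```bash
python3 -m inch '1 0 0 0 0 0 -1;1 0 0 0 0 0 -1;1 0 0 0 0 0 -1;1 0 0 0 0 0 -1;1 0 0 0 0 0 -1;1 0 0 0 0 0 -1;1 0 0 0 0 0 -1;1 0 0 0 0 0 -1;1 0 0 0 0 0 -0.07'; python3 -m inch '1 0.85 0.2 0 0 0 0;1 0.85 0.2 0 0 0 0;1 0.85 0.2 0 0 0 0;1 0.8 0.25 0 0 0 0;1 0 0 0 0 0 0;1 0 0 0 0 0 0;1 0 0 0 0 0 0'; python3 go.py .4945 .1564 .0117 96.4
python3 - <<'E'
from h import *
c=camera("wrist"); h,s,v=cv2.split(cv2.cvtColor(c["img"],cv2.COLOR_BGR2HSV)); Z=zmap(c)[...,2]
m=(v>130)&(h<30)&(s>50); print(rect(c,m&(Z>.018)&(Z<.04),.028))
E
```

```text
time_s: 23.85
ee_pos: [0.4782, 0.0517, 0.1971]
eef_rot: [-3.14, -0.0, 1.679]
force: [0.3, -0.3, 0.4]
grip_width: 0.0942
grip_force: 0.0
time_s: 24.72
ee_pos: [0.4931, 0.1536, 0.1982]
eef_rot: [-3.141, 0.0, 1.678]
force: [-0.4, 0.0, 0.3]
grip_width: 0.0939
grip_force: 0.0
t 24.73 pos [0.4931 0.1536 0.1982] yaw 96.12 w 0.0939 gf 0.0 F [-0.4  0.   0.3] q6 0.12
shift now-axes [0.087 0.059 6.216] after-turn axes [0.086 0.058 6.216] turn [-0.001  0.001 -0.028]
[[478.8  54.7  42.5  31.8  15.3 239.4 251.9]
 [578.   79.8  42.4  18.5  68.7 318.4 241.8]
 [493.7 161.8  59.6  31.9   6.1 258.3 173.6]
 [488.4 201.7  59.6  30.6   7.8 259.  139.2]
 [484.6 239.3  59.9  28.8   6.1 258.8 105.6]
 [473.2 315.9  59.2  30.7   5.9 256.3  33.3]
 [472.8 345.   59.1   9.1   6.1 258.5   4.4]]
```

```bash
python3 -m inch '1 0.07 0.04 0.7 0 0 0;1 0 0 1 0 0 0;1 0 0 1 0 0 0;1 0 0 1 0 0 0;1 0 0 1 0 0 0;1 0 0 0.8 0 0 0;1 0 0 0.4 0 0 0;1 0 0 0.25 0 0 0;1 0 0 0 0 0 0;1 0 0 0 0 0 0'; python3 go.py .4941 .156 .0117 96.3
```

```text
time_s: 26.02
ee_pos: [0.4945, 0.1567, 0.0145]
eef_rot: [3.14, -0.0, 1.679]
force: [-0.8, -1.3, 1.4]
grip_width: 0.094
grip_force: 0.0
t 26.02 pos [0.4945 0.1567 0.0145] yaw 96.21 w 0.094 gf 0.0 F [-0.8 -1.3  1.4] q6 0.13
shift now-axes [-0.021 -0.016  0.092] after-turn axes [-0.021 -0.016  0.092] turn [ 0.007 -0.001 -0.009]
```

```bash
python3 -m inch '1 -0.02 -0.01 0.08 0 0 0;1 0 0 0 0 0 0;-1 0 0 0 0 0 0;-1 0 0 0 0 0 0;-1 0 0 0 0 0 0;-1 0 0 0 0 0 0;-1 0 0 0 0 0 0;-1 0 0 0 0 0 0;-1 0 0 0 0 0 0' 15; python3 -m inch '-1 0 0 -0.3 0 0 0;-1 0 0 -0.5 0 0 0;-1 0 0 -0.9 0 0 0;-1 0 0 -1 0 0 0;-1 0 0 -1 0 0 0;-1 0 0 -1 0 0 0;-1 0 0 -1 0 0 0;-1 0 0 -0.7 0 0 0;-1 0 0 0 0 0 0'; python3 go.py .597 -.28 .19 96.2
```

```text
time_s: 27.15
ee_pos: [0.4939, 0.156, 0.0113]
eef_rot: [3.142, 0.0, 1.679]
force: [-0.7, -0.4, 0.1]
grip_width: 0.0599
grip_force: 15.0
time_s: 28.28
ee_pos: [0.4943, 0.1561, 0.2054]
eef_rot: [3.138, -0.0, 1.679]
force: [0.4, -0.1, -0.4]
grip_width: 0.0598
grip_force: 15.0
t 28.27 pos [0.4943 0.1561 0.2054] yaw 96.21 w 0.0598 gf 14.970002621412277 F [ 0.4 -0.1 -0.4] q6 0.13
shift now-axes [-14.821   1.827   0.514] after-turn axes [-14.821   1.832   0.514] turn [ 0.021 -0.003  0.001]
```

```bash
python3 -m inch '-1 -0.5 0.12 0 0 0 0;-1 -0.9 0.12 0 0 0 0;-1 -1 0.12 0 0 0 0;-1 -1 0.12 0 0 0 0;-1 -1 0.12 0 0 0 0;-1 -1 0.12 0 0 0 0;-1 -1 0.12 0 0 0 0;-1 -1 0.12 0 0 0 0;-1 -1 0.12 0 0 0 0;-1 -1 0.12 0 0 0 0'; python3 -m inch '-1 -1 0.12 0 0 0 0;-1 -1 0.12 0 0 0 0;-1 -1 0.12 0 0 0 0;-1 -1 0.12 0 0 0 0;-1 -1 0.12 0 0 0 0;-1 -0.45 0.03 0 0 0 0;-1 0 0 0 0 0 0'; python3 -m inch '-1 0 0 0.7 0 0 0;-1 0 0 1 0 0 0;-1 0 0 1 0 0 0;-1 0 0 1 0 0 0;-1 0 0 0.8 0 0 0;-1 0 0 0.6 0 0 0;-1 0 0 0.4 0 0 0;-1 0 0 0.2 0 0 0;-1 0 0 0 0 0 0;-1 0 0 0 0 0 0'; python3 go.py .597 -.283 .0186 96.2
```

```text
time_s: 29.52
ee_pos: [0.5597, -0.1224, 0.2022]
eef_rot: [-3.14, -0.001, 1.679]
force: [-0.5, -0.5, 0.4]
grip_width: 0.0597
grip_force: 15.0
time_s: 30.4
ee_pos: [0.5962, -0.2816, 0.2024]
eef_rot: [-3.141, -0.001, 1.678]
force: [0.4, 0.2, -0.3]
grip_width: 0.0602
grip_force: 15.0
time_s: 31.65
ee_pos: [0.597, -0.2812, 0.0331]
eef_rot: [3.141, 0.001, 1.679]
force: [1.2, 0.0, -0.7]
grip_width: 0.06
grip_force: 15.0
t 31.65 pos [ 0.597  -0.2812  0.0331] yaw 96.21 w 0.06 gf 14.969900250434875 F [ 1.2  0.  -0.7] q6 -0.6
shift now-axes [-0.061 -0.006  0.483] after-turn axes [-0.061 -0.006  0.483] turn [0.005 0.004 0.001]
```

```bash
python3 -m inch '-1 0 0 0.25 0 0 0;-1 0 0 0.12 0 0 0;-1 0 0 0 0 0 0;-1 0 0 0 0 0 0'; python3 -m inch '-1 0 0 0.05 0 0 0;-1 0 0 0 0 0 0'; python3 -m inch '-1 0 0 0.03 0 0 0;-1 0 0 0 0 0 0'; python3 -m inch '-1 0 0 0.03 0 0 0;-1 0 0 0 0 0 0'
```

```text
time_s: 32.15
ee_pos: [0.5967, -0.281, 0.0213]
eef_rot: [3.142, 0.0, 1.679]
force: [0.6, 0.6, -0.3]
grip_width: 0.0601
grip_force: 15.0
time_s: 32.4
ee_pos: [0.5966, -0.2809, 0.0197]
eef_rot: [-3.142, -0.0, 1.679]
force: [0.4, 0.7, 0.4]
grip_width: 0.0601
grip_force: 15.0
time_s: 32.65
ee_pos: [0.5966, -0.281, 0.0188]
eef_rot: [-3.141, -0.0, 1.679]
force: [0.1, -0.1, -1.3]
grip_width: 0.06
grip_force: 15.0
time_s: 32.9
ee_pos: [0.5967, -0.281, 0.0184]
eef_rot: [3.141, 0.0, 1.679]
force: [-2.6, -0.3, 4.2]
grip_width: 0.0595
grip_force: 15.0
```

```bash
python3 -m inch '1 0 0 0 0 0 0;1 0 0 0 0 0 0;1 0 0 0 0 0 0;1 0 0 0 0 0 0;1 0 0 0 0 0 0;1 0 0 0 0 0 0'; python3 -m inch '1 0 0 0 0 0 1;1 0 0 0 0 0 1;1 0 0 0 0 0 1;1 0 0 0 0 0 1;1 0 0 0 0 0 1;1 0 0 0 0 0 1;1 0 0 0 0 0 1;1 0 0 0 0 0 1;1 0 0 0 0 0 1;1 0 0 0 0 0 0'; python3 go.py .5922 -.2746 .0184 6.2
python3 - <<'E'
from h import *
c=camera("wrist"); cv2.imwrite("pics/w4.png",c["img"])
h,s,v=cv2.split(cv2.cvtColor(c["img"],cv2.COLOR_BGR2HSV))
print(rect(c,(v>150)&(h<30)&(s>50),.035))
E
```

```text
time_s: 33.65
ee_pos: [0.5967, -0.281, 0.0179]
eef_rot: [-3.142, -0.0, 1.679]
force: [0.2, -0.2, -0.3]
grip_width: 0.0944
grip_force: 0.0
time_s: 34.9
ee_pos: [0.5966, -0.281, 0.0179]
eef_rot: [3.142, 0.0, 0.109]
force: [-0.1, 0.3, -0.4]
grip_width: 0.0943
grip_force: 0.0
t 34.9 pos [ 0.5966 -0.281   0.0179] yaw 6.27 w 0.0943 gf 0.0 F [-0.1  0.3 -0.4] q6 0.97
shift now-axes [-0.124 -0.227 -0.016] after-turn axes [-0.124 -0.227 -0.016] turn [0.    0.    0.007]
[[ 563.7 -406.3   43.4   10.2   39.3  437.5  308.6]
 [ 596.2 -274.    61.8   29.8    4.2  247.6  257.4]]
```

View pics/w4.png

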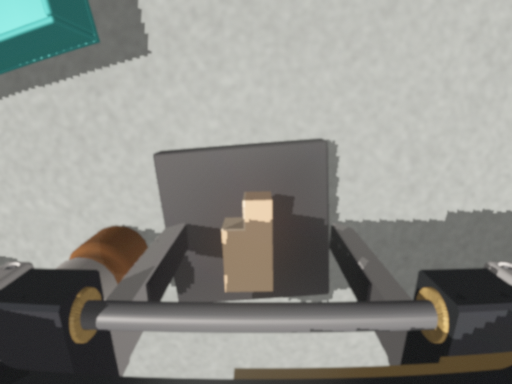

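The wrist view shows the chipped block on the board at (248,250), missing its upper-left corner. The jar at (110,250) is clear of the left finger. I shift to its centre of mass and grip it by the sides.

```bash
python3 -m inch '1 -0.12 -0.18 0 0 0 0;0.3 0 0 0 0 0 0;-1 0 0 0 0 0 0;-1 0 0 0 0 0 0;-1 0 0 0 0 0 0;-1 0 0 0 0 0 0;-1 0 0 0 0 0 0;-1 0 0 0 0 0 0;-1 0 0 0 0 0 0;-1 0 0 0 0 0 0' 15; python3 -m inch '-1 0 0 -0.3 0 0 0;-1 0 0 -0.7 0 0 0;-1 0 0 -1 0 0 0;-1 0 0 -1 0 0 0;-1 0 0 -1 0 0 0;-1 0 0 -1 0 0 0;-1 0 0 -0.7 0 0 0;-1 0 0 -0.3 0 0 0;-1 0 0 0 0 0 0'; python3 go.py .4958 -.0227 .19 15.5
```

```text
time_s: 36.2
ee_pos: [0.5925, -0.276, 0.0179]
eef_rot: [-3.142, 0.0, 0.108]
force: [0.6, -0.5, -0.5]
grip_width: 0.0299
grip_force: 15.0
time_s: 37.33
ee_pos: [0.5925, -0.276, 0.1987]
eef_rot: [3.141, -0.001, 0.108]
force: [0.3, -0.2, -0.9]
grip_width: 0.0297
grip_force: 15.0
t 37.33 pos [ 0.5925 -0.276   0.1987] yaw 6.22 w 0.0297 gf 14.977474361658096 F [ 0.3 -0.2 -0.9] q6 0.97
shift now-axes [-2.292 -8.744  0.283] after-turn axes [-0.851 -8.999  0.29 ] turn [ 0.004 -0.005 -0.928]
```

```bash
python3 -m inch '-1 0 0 0 0 0 -0.93;-1 -0.09 -0.6 0 0 0 0;-1 -0.09 -0.9 0 0 0 0;-1 -0.09 -1 0 0 0 0;-1 -0.09 -1 0 0 0 0;-1 -0.09 -1 0 0 0 0;-1 -0.09 -1 0 0 0 0;-1 -0.09 -1 0 0 0 0;-1 -0.09 -1 0 0 0 0;-1 -0.09 -1 0 0 0 0'; python3 -m inch '-1 -0.05 -0.5 0 0 0 0;-1 0 0 0 0 0 0;-1 0 0 0 0 0 0;-1 0 0 0 0 0 0'; python3 go.py .496 -.0226 .05 15.5
python3 - <<'E'
from h import *
c=camera("wrist"); cv2.imwrite("pics/w5.png",c["img"]); h,s,v=cv2.split(cv2.cvtColor(c["img"],cv2.COLOR_BGR2HSV)); Z=zmap(c)[...,2]
m=(v>130)&(h<30)&(s>50)
print(rect(c,m&(Z>.19)&(Z<.24),.215)); b=(h>100)&(h<125)&(s>120); print(rect(c,b&(Z>.038)&(Z<.055),.045))
E
```

```text
time_s: 38.58
ee_pos: [0.5, -0.0358, 0.1971]
eef_rot: [-3.141, 0.001, 0.271]
force: [0.4, 0.2, -1.3]
grip_width: 0.0297
grip_force: 15.0
time_s: 39.08
ee_pos: [0.4956, -0.0234, 0.1978]
eef_rot: [-3.142, 0.0, 0.27]
force: [0.1, 0.2, -0.5]
grip_width: 0.03
grip_force: 15.0
t 39.08 pos [ 0.4956 -0.0234  0.1978] yaw 15.47 w 0.03 gf 14.977429211139679 F [ 0.1  0.2 -0.5] q6 1.18
shift now-axes [ 0.022 -0.022  4.925] after-turn axes [ 0.02  -0.022  4.925] turn [-0.     0.002 -0.003]
[[500.7 -22.6  62.4  30.8  16.9 261.6 239.3]]
[[ 295.6 -352.1   65.8   23.2  -70.2  435.5  367.3]
 [ 491.1   16.3  186.9   77.2  -74.4  220.5  173.8]]
```

```bash
python3 -m inch '-1 0.02 -0.02 0.6 0 0 0;-1 0 0 1 0 0 0;-1 0 0 1 0 0 0;-1 0 0 0.9 0 0 0;-1 0 0 0.7 0 0 0;-1 0 0 0.5 0 0 0;-1 0 0 0.5 0 0 0;-1 0 0 0.4 0 0 0;-1 0 0 0.2 0 0 0;-1 0 0 0 0 0 0'; python3 -m inch '-1 0 0 0.15 0 0 0;-1 0 0 0.15 0 0 0;-1 0 0 0 0 0 0;-1 0 0 0 0 0 0'; python3 go.py .496 -.0226 .0075 15.5
```

```text
time_s: 40.38
ee_pos: [0.4958, -0.022, 0.0238]
eef_rot: [-3.142, 0.0, 0.271]
force: [0.1, -0.2, -0.7]
grip_width: 0.03
grip_force: 15.0
time_s: 40.88
ee_pos: [0.4959, -0.022, 0.015]
eef_rot: [3.142, -0.0, 0.271]
force: [-0.4, -0.5, -0.2]
grip_width: 0.03
grip_force: 15.0
t 40.88 pos [ 0.4959 -0.022   0.015 ] yaw 15.51 w 0.03 gf 14.977421164512634 F [-0.4 -0.5 -0.2] q6 1.18
shift now-axes [-0.003  0.02   0.252] after-turn axes [-0.003  0.02   0.252] turn [ 0.    -0.001  0.001]
```

```bash
python3 -m inch '-1 0 0 0.12 0 0 0;-1 0 0 0.07 0 0 0;-1 0 0 0 0 0 0;-1 0 0 0 0 0 0'; python3 -m inch '-1 0 0 0.03 0 0 0;-1 0 0 0 0 0 0'; python3 -m inch '-1 0 0 0.03 0 0 0;-1 0 0 0 0 0 0'; python3 -m inch '-1 0 0 0.02 0 0 0;-1 0 0 0 0 0 0'
```

```text
time_s: 41.38
ee_pos: [0.4959, -0.022, 0.0093]
eef_rot: [3.142, -0.0, 0.271]
force: [-0.1, -0.6, -0.8]
grip_width: 0.0296
grip_force: 15.0
time_s: 41.62
ee_pos: [0.4958, -0.022, 0.0083]
eef_rot: [3.142, 0.0, 0.271]
force: [-0.4, -0.5, -1.0]
grip_width: 0.0299
grip_force: 15.0
time_s: 41.88
ee_pos: [0.4958, -0.022, 0.0074]
eef_rot: [-3.142, 0.0, 0.271]
force: [0.3, 0.1, 0.6]
grip_width: 0.0298
grip_force: 15.0
time_s: 42.12
ee_pos: [0.4959, -0.022, 0.0069]
eef_rot: [3.142, -0.0, 0.271]
force: [0.2, -0.1, 0.4]
grip_width: 0.0298
grip_force: 15.0
```

```bash
python3 -m inch '-1 0 0 0.02 0 0 0;-1 0 0 0 0 0 0'; python3 -m inch '-0.2 0 0 0 0 0 0;0.05 0 0 0 0 0 0;0.05 0 0 0 0 0 0;0.05 0 0 0 0 0 0'; python3 -m inch '0.05 0 0 -0.3 0 0 0;0.05 0 0 -0.8 0 0 0;0.05 0 0 -1 0 0 0;0.05 0 0 -1 0 0 0;0.05 0 0 -1 0 0 0;0.05 0 0 -1 0 0 0;0.05 0 0 -1 0 0 0;0.05 0 0 -0.3 0 0 0;0.05 0 0 0 0 0 0'
python3 - <<'E'
from h import *
c=camera("wrist"); cv2.imwrite("pics/w6.png",c["img"]); h,s,v=cv2.split(cv2.cvtColor(c["img"],cv2.COLOR_BGR2HSV)); W=zmap(c);Z=W[...,2]
m=(v>130)&(h<30)&(s>50)
print(rect(c,m&(Z>.016)&(Z<.04),.024))
for q in rect(c,m&(Z>.016)&(Z<.04),.024)[:3]:
    u,w=q[5:].astype(int); print(Z[w-8:w+9:8,u-8:u+9:8].round(4).tolist())
E
```

```text
time_s: 42.38
ee_pos: [0.4959, -0.022, 0.0068]
eef_rot: [3.142, -0.0, 0.271]
force: [-3.7, 0.2, 10.5]
grip_width: 0.0298
grip_force: 15.0
time_s: 42.88
ee_pos: [0.4958, -0.022, 0.0062]
eef_rot: [-3.142, 0.0, 0.271]
force: [-0.2, 0.4, -1.2]
grip_width: 0.0494
grip_force: 0.0
time_s: 44.0
ee_pos: [0.4958, -0.022, 0.1982]
eef_rot: [3.141, -0.0, 0.271]
force: [0.1, 0.0, -0.0]
grip_width: 0.0497
grip_force: 0.0
[[ 480.1   49.8   42.6   29.5   15.3  198.1  175.8]
 [ 499.8  -22.4   59.9   27.5   15.5  260.2  177.4]
 [ 572.1 -175.3   39.4   18.7  -19.6  395.7  153.2]
 [ 488.3  204.1   60.8   33.3    7.7   77.6  136.3]
 [ 484.1  242.7   60.6   34.4    5.9   47.2  131.9]
 [ 579.    72.8   45.6   16.6   79.1  198.    88.4]
 [ 612.1   65.3   40.8   15.    69.5  209.9   62.4]]
[[0.024, 0.0236, 0.0242], [0.0242, 0.0252, 0.0243], [0.0251, 0.0244, 0.0257]]
[[0.024, 0.0262, 0.0236], [0.0241, 0.0233, 0.0256], [0.0241, 0.0236, 0.0254]]
[[0.0144, 0.0315, 0.0383], [0.0297, 0.0412, 0.0607], [0.0364, 0.052, 0.0669]]
```

View pics/w6.png

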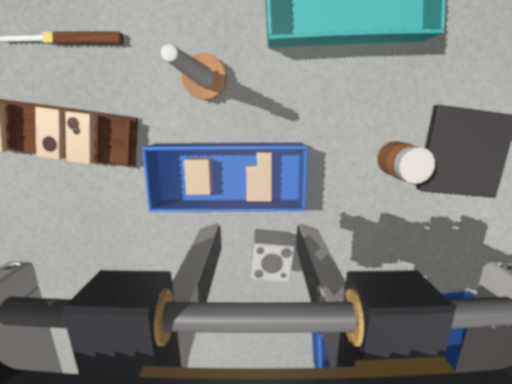

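The view shows both odd blocks flat and crosswise in the small blue trough, short at (198,176) and chipped at (260,177). The tops read z≈0.024. Mandrel, jar, dapping block and burnisher stand undisturbed.

```bash
python3 -c "
from station import ticket
print(ticket.hand_in())"
```

```text
the job is handed in; nothing more can be done
None
```

I laid both odd blocks, the short one and the chipped one, flat and crosswise side by side in the small blue trough, nothing else looked disturbed in the last picture (which did not show the whole rack), and I handed the job in at about 44 s; the hand-in returned no verdict.

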